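# Check the channel depth of the blue heat sink with a sprung depth gauge

## Task

Take the yellow depth gauge from its grey stand and set it on the blue heat sink, with its steel foot lying across the wide middle channel and its probe in the channel. Press it down until the foot sits flat on the fins, keep it pressed for a second so that the red pin shows the depth, then let go and leave the gauge standing there. Leave all three heat sinks where they are.

Things in the scene. Friction and masses are not known exactly. Their poses are not given: they have to be found in the camera images.
- gauge_center (a point): Centre of the upright yellow depth gauge, 33 mm above its foot's underside, 33 mm below its top. Steel foot 36 (x) x 70 (y) x 8 mm; above it a yellow body 34 (x) x 26 (y) x 58 mm, grasped from above. z up, y along the foot. An 8 mm steel probe sticks out 34 mm below the foot. The red pin on top stands 4 mm proud and rises with the probe, to 18 mm: leave it room. About 0.22 kg.
- gauge_foot (a point): Middle of the underside of the gauge's foot, 33 mm below the gauge's centre; same axes.
- probe (a joint): How far the gauge's probe has been pushed in (m): 0 = sticking out 34 mm, limit 0.026. Spring with a friction brake: about 3.5 N starts it, 5 N at 14 mm, more than the gauge's own weight, so it must be pushed; the brake then holds it. With the foot flat on the heat sink it reads about 0.014.
- stand: Grey plastic stand fixed to the table, 70 (x) x 90 (y) x 44 mm tall, with an 18 mm hole, 40 mm deep, in the middle of its top. At first the gauge's foot rests on its top with the probe in the hole. Origin at the middle of its underside, z up.
- sink_blue: Blue heat sink to be checked, loose: 80 (x) x 84 (y) x 34 mm tall, about 0.45 kg. Thin upright fins run along x; in the middle a straight open channel along x, 28 mm wide (y) and 20 mm deep. Fin tops 34 mm, channel floor 14 mm above the underside. The other gaps are 5 mm, too narrow for the probe. Origin at the middle of its underside, z up.
- sink_bare: A bare aluminium heat sink of the same shape and size: a bystander. Origin at the middle of its underside.
- sink_red: A red heat sink of the same shape and size: a bystander. Origin at the middle of its underside.
- gauge: The whole depth gauge; origin at the middle of the foot's underside, axes as for its centre.
Mind the look-alikes: they are no part of the job. Leave any turquoise look-alike of the gauge alone.

How it is judged:
By the outcome, as a careful person would: the job done as asked, in the order asked, and still so for the second after the job is handed in, with the robot touching nothing.
It also fails if it takes over 38 s, if anything falls off the work surface, if the arm or the gripper's body presses on something with over 40 N, if the wrist force passes 120 N, or if a joint passes its speed limit or range.

## Robot

A 6-joint arm with a two-finger parallel gripper is mounted at the origin on the work surface. World frame = base frame: x ahead of the robot, y to its left, z up, the work surface at z = 0. Lengths are in m, angles in rad, forces in N, time in s.
With the tool pointing down it reaches from about 0.425 to 0.925 m from the base axis. Payload 12.5 kg.
Tool frame: the origin (TCP) lies at the very end of the fingers, on their centre line; the grasp point (between the pads) lies robot.grasp_offset behind it (robot.grasp_offset is the distance from the TCP to the grasp point, in m); z points along the fingers, x is the direction in which the jaws open and shut, and the axes are right-handed (so a half turn about z gives the same grasp; the last joint's range is limited). The gripper opens to 85 mm and grips with 20 to 120 N. Pads are 22 mm wide; open, the fingers measure 114 mm over their backs; the gripper's body (76 mm by 85 mm) begins 54 mm behind the grasp point. The pads swing forward as they close: fully open they stand 13 mm farther back than shut.
Start: joints at [-1.262, 0.491, 1.559, -0, 1.092, -0.106], TCP at [0.252, -0.572, 0.231] pointing down, gripper open.
Joint ranges: [-3.1, 3.1], [-0.84, 2.19], [0.05, 2.79], [-1.13, 4.28], [0.06, 2.93], [-2.69, 2.69]. Speed limits (rad/s): [2.22, 2.22, 2.79, 3.14, 3.14, 3.14].

## Interface

Orientations are given as a rotation vector (axis times angle).
In Python, from station import telemetry, camera, camera_params, sign_off, robot gives the robot as it stands.
- The arm moves only by the shell command python3 -m inch 'ROWS' [OPENING] [FORCE]. ROWS is JSON, a list of rows, each a list of 6 numbers: the shift along the tool's x, y, z in mm, then the turn, a rotation vector about the tool's x, y, z in rad. In form: [[dx, dy, dz, wx, wy, wz], ...]. A call has 1 to 20 rows; each row is the pose to reach, as a shift and turn from the pose measured when the call began, along the tool's axes at that moment; what a row does not reach only later rows make up. A row lasts 1/8 s, in which the tool goes at most 62.5 mm and 10.7 degrees, less where a joint would pass 70% of its speed; a pose out of reach is approached as far as the arm can. A call with a gripper value outside its range is refused whole. OPENING is the gripper command: -1 is shut, 1 is fully open, values between are in proportion, set as the call begins (- or left out, the last holds). The fingers move at their own pace and stop on an object; FORCE is the grip in N (left out, the last holds). Time passes only in rows, so rows that repeat a pose let the fingers close. It gives the time, the measured TCP pose, the force and the opening at its end, in the units of the state.
- telemetry.sense(): the state, without advancing time (a new reading comes with each control period).
- camera(name): name is "side" or "top" or "wrist"; returns (picture, depth): 400x640x3 uint8, red, green, blue; 400x640 float32, m along the optical axis (not along the pixel's ray), 0 where there is no reading.
- camera_params(name): a dict with "K" (3x3 intrinsics, pixels), "rvec" (rotation vector, rad) and "tvec" (3), from world to camera coordinates, as OpenCV has them. Camera axes: x right, y down, z forward; pixel columns grow to the right and rows downward; lengths in m; the calibration is good to about 2 mm. A picture is of the moment at which its call begins: read the wrist's pose just before it. camera_params takes no time and is no camera call; for the wrist camera it gives the pose at the moment of the call.
- sign_off(): hands the job in, once; it reports no verdict.
The state is a dict: "t": time; "joint_pos": joint angles; "qd": joint speeds; "effort": joint torques, N m; "tool_pos": TCP position; "eef_rot": TCP orientation; "ft_force": force on the tool from outside, world axes, zero at the start; "wrist_torque": the same for the moment, N m; "finger_gap": finger opening in m.
Only numpy, scipy, OpenCV 4.12 (cv2) and the standard library are available. Lean on these libraries where they do the work, as an engineer would, in place of code of your own. Each camera call takes 0.05 s, during which the arm holds its last target. There are 200 camera calls.

## Working session

There is one attempt and no reset: what is moved stays moved. The work goes in short steps, Python scripts to look and compute and a shell command to move; the robot and the scene stay as the last step left them, time stands still between calls to the robot, and variables do not carry over. Pictures are saved under pics/ and viewed, about 8 in all and at most 12, crops included, and the job is handed in when it is done.

```bash
mkdir -p pics; python3 - <<'E'
from station import telemetry, camera, camera_params, robot
import cv2,numpy as np
print(telemetry.sense()); print(robot.grasp_offset)
for n in ("top","side"):
    p,d=camera(n); np.savez(f"{n}0.npz",p=p,d=d); cv2.imwrite(f"pics/{n}0.png",p[:,:,::-1])
    c=camera_params(n); print(n,c)
E
```

```text
{'t': 0.0, 'joint_pos': array([-1.26159679e+00,  4.91539526e-01,  1.55947725e+00,  5.32913627e-08,
        1.09167158e+00, -1.05609987e-01]), 'qd': array([0.0006031 , 0.00060779, 0.00165442, 0.00197935, 0.00081062,
       0.00165985]), 'effort': array([-1.18877911e-04, -6.18448806e+01, -2.61587030e+01, -1.45323497e-04,
        4.20849945e-03, -1.09652217e-05]), 'tool_pos': array([ 0.25182875, -0.57176645,  0.2307306 ]), 'eef_rot': array([-2.63069441e+00,  1.71601329e+00,  1.33406012e-03]), 'ft_force': array([0.17085485, 0.323359  , 0.30085625]), 'wrist_torque': array([ 0.00040986,  0.0065341 , -0.00078304]), 'finger_gap': 0.08561651241041901}
0.0187
top {'K': array([[439.52456603,   0.        , 314.27433566],
       [  0.        , 439.52456603, 199.97974679],
       [  0.        ,   0.        ,   1.        ]]), 'rvec': array([ 2.16033938, -2.12729029,  0.18911695]), 'tvec': array([-0.02074743,  0.56058398,  0.86412473])}
side {'K': array([[365.04958012,   0.        , 321.08335945],
       [  0.        , 365.04958012, 197.13142202],
       [  0.        ,   0.        ,   1.        ]]), 'rvec': array([ 0.26878956, -2.75571865,  1.32420873]), 'tvec': array([0.54631984, 0.13507037, 0.69740754])}
```

View pics/top0.png

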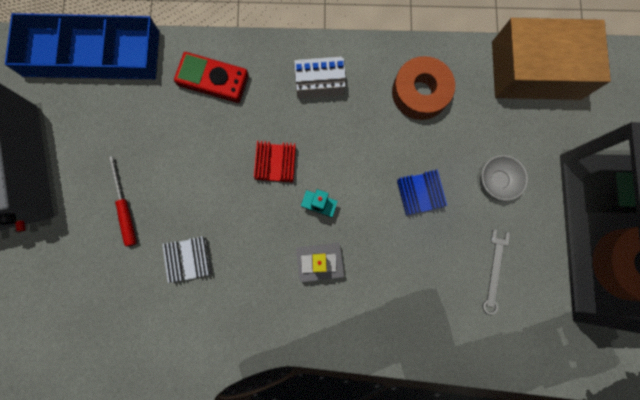

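View pics/side0.png

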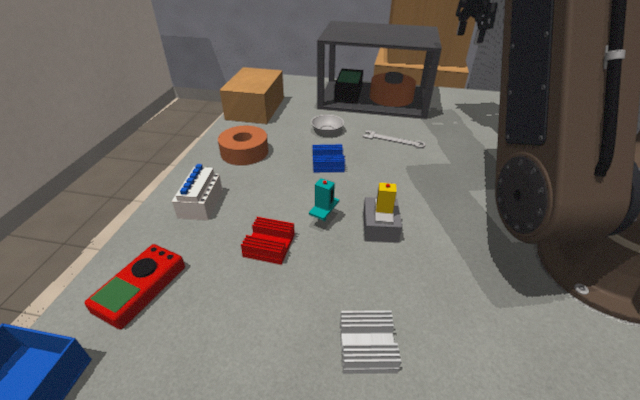

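```bash
cat > h.py <<'E'
import cv2,numpy as np
from scipy.spatial.transform import Rotation as R
def cam2world(px,z,c):
    "rays through pixels onto the plane at height z"
    r=R.from_rotvec(c["rvec"]).as_matrix(); o=-r.T@c["tvec"]
    d=np.c_[np.atleast_2d(px),np.ones(len(np.atleast_2d(px)))]@np.linalg.inv(c["K"]).T@r
    return o+d*((z-o[2])/d[:,2])[:,None]
def depth2world(px,dep,c):
    px=np.atleast_2d(px); r=R.from_rotvec(c["rvec"]).as_matrix()
    return ((np.c_[px,np.ones(len(px))]@np.linalg.inv(c["K"]).T)*np.asarray(dep).reshape(-1,1)-c["tvec"])@r
def blob(p,lo,hi,roi):
    "largest contour of an HSV mask in roi x0,y0,x1,y1"
    h=cv2.cvtColor(p,cv2.COLOR_RGB2HSV); m=cv2.inRange(h,np.array(lo),np.array(hi)); k=np.zeros_like(m)
    x0,y0,x1,y1=roi; k[y0:y1,x0:x1]=m[y0:y1,x0:x1]
    k=cv2.morphologyEx(k,cv2.MORPH_CLOSE,np.ones((5,5)))
    return max(cv2.findContours(k,cv2.RETR_EXTERNAL,cv2.CHAIN_APPROX_NONE)[0],key=cv2.contourArea)[:,0,:].astype(float)
def rect(w):
    (x,y),(a,b),g=cv2.minAreaRect((w[:,:2]*1000).astype(np.float32)); return (round(x,1),round(y,1)),(round(a,1),round(b,1)),round(g,1)
def to_tool(s,target,yaw):
    "shift in mm (tool axes) and turn about tool axes to put TCP at target, pointing down, jaws along world heading yaw"
    T=R.from_rotvec(s["eef_rot"]); c=[]
    for y in (yaw,yaw+np.pi):
        G=R.from_matrix(np.c_[[np.cos(y),np.sin(y),0],[np.sin(y),-np.cos(y),0],[0,0,-1]])
        c.append((T.inv()*G).as_rotvec())
    return (T.inv().apply(np.array(target)-s["tool_pos"])*1000).round(1),[v.round(4) for v in c]
E
python3 - <<'E'
from h import *
from station import camera_params,telemetry
c=camera_params("top"); z=np.load("top0.npz"); p,d=z["p"],z["d"]
for n,lo,hi,roi,h in (("blue",(105,120,40),(130,255,255),(385,155,460,230),.034),("yellow",(22,150,90),(35,255,255),(290,240,350,290),.11)):
    b=blob(p,lo,hi,roi); print(n,b.min(0),b.max(0),rect(cam2world(b,h,c)))
print(depth2world([[320,263],[421,193]],[d[263,320],d[193,421]],c))
# steel foot + stand, bright/grey
crop=p[235:295,285:360]; cv2.imwrite("pics/c1.png",np.hstack([cv2.resize(crop,None,fx=6,fy=6,interpolation=2),cv2.resize(p[160:220,390:450],None,fx=6,fy=6,interpolation=2)])[:,:,::-1])
T=R.from_rotvec(telemetry.sense()["eef_rot"]).as_matrix(); print(T.round(3))
E
```

```text
blue [398. 170.] [446. 213.] ((583.6, -238.2), (80.6, 89.4), 13.9)
yellow [313. 254.] [326. 271.] ((431.6, -22.7), (31.6, 24.4), 0.8)
[[ 0.4305728  -0.02357748  0.11361943]
 [ 0.58518541 -0.24259429  0.01331379]]
[[ 0.403 -0.915 -0.   ]
 [-0.915 -0.403  0.001]
 [-0.001 -0.    -1.   ]]
```

View pics/c1.png

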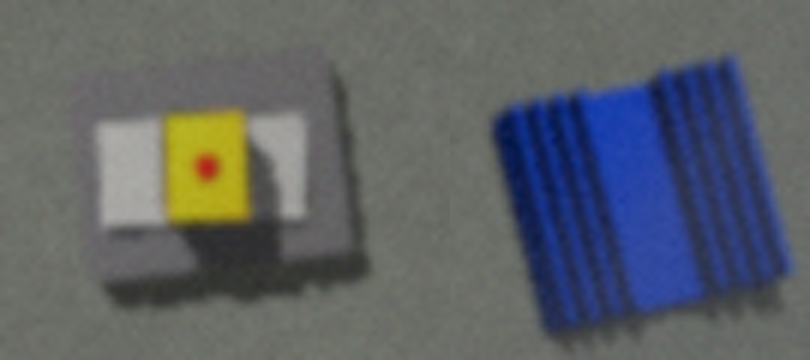

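```bash
python3 -m inch '[[-60,-40,-15,0,0,0],[-120,-80,-30,0,0,0.1],[-176,-121,-40,0,0,0.2],[-176,-121,-40,0,0,0.2],[-182,-180,-50,0,0,0.3],[-190,-240,-60,0,0,0.4],[-196,-300,-70,0,0,0.4],[-201,-362,-70,0,0,0.4],[-201,-362,-70,0,0,0.4],[-201,-362,-70,0,0,0.4],[-201,-362,-70,0,0,0.4]]' 1
python3 - <<'E'
from station import camera,camera_params
import cv2,numpy as np
c=camera_params("wrist"); p,d=camera("wrist"); np.savez("w1.npz",p=p,d=d,**c); cv2.imwrite("pics/w1.png",p[:,:,::-1])
E
```

```text
t: 1.48
tool_pos: [0.5012, -0.2427, 0.3011]
eef_rot: [-2.236, 2.206, 0.002]
ft_force: [-0.2, -0.4, 0.6]
finger_gap: 0.0855
```

View pics/w1.png

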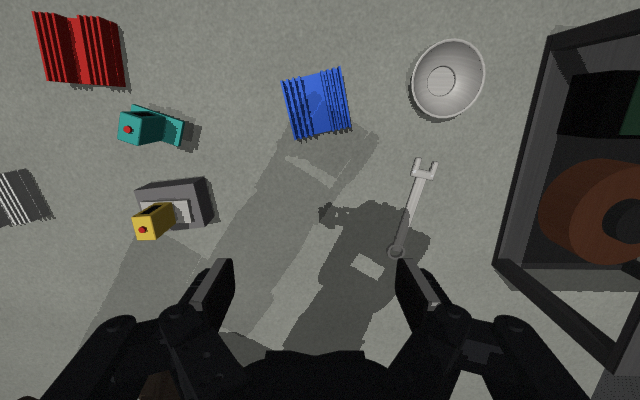

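```bash
cat >> h.py <<'E'
def cloud(f,roi):
    z=np.load(f); x0,y0,x1,y1=roi; v,u=np.mgrid[y0:y1,x0:x1]; u=u.ravel();v=v.ravel()
    return depth2world(np.c_[u,v],z["d"][v,u],z),cv2.cvtColor(z["p"],cv2.COLOR_RGB2HSV)[v,u]
E
python3 - <<'E'
from h import *
from station import telemetry
w,h=cloud("w1.npz",(270,55,370,155)); m=(h[:,0]>105)&(h[:,0]<130)&(h[:,1]>110)
a=w[m&(w[:,2]>.029)&(w[:,2]<.045)]; print("fins",len(a),np.median(a[:,2]),rect(a))
b=w[m&(w[:,2]>.008)&(w[:,2]<.02)]; r=R.from_euler('z',13.5,degrees=True)
q=(b-[a[:,0].mean(),a[:,1].mean(),0])@r.as_matrix(); b=b[abs(q[:,1])<.018]; print("chan",len(b),np.median(b[:,2]),rect(b))
w,h=cloud("w1.npz",(120,165,230,250)); y=(h[:,0]>20)&(h[:,0]<36)&(h[:,1]>120)
t=w[y&(w[:,2]>.105)]; print("gtop",len(t),np.median(t[:,2]),rect(t))
f=w[(h[:,1]<40)&(w[:,2]>.048)&(w[:,2]<.06)]; print("foot",len(f),rect(f))
f=w[(h[:,1]<60)&(w[:,2]>.04)&(w[:,2]<.047)]; print("stand",len(f),rect(f))
E
```

```text
fins 1178 0.03338619402011424 ((587.0, -243.6), (79.5, 81.9), 13.6)
chan 1206 0.013494501704924604 ((587.6, -245.8), (79.7, 32.9), 13.6)
gtop 473 0.10911010740150563 ((496.2, -129.8), (39.3, 282.9), 30.7)
foot 473 ((433.5, -23.3), (35.3, 71.4), 2.2)
stand 1343 ((435.2, -25.6), (70.6, 91.2), 7.8)
```

```bash
python3 - <<'E'
from h import *
from station import telemetry
s=telemetry.sense()
print(to_tool(s,(.4325,-.0232,.19),np.radians(92)),to_tool(s,(.4325,-.0232,.065),np.radians(92)))
E
```

```text
(array([-220.4,   65.8,  111.4]), [array([ 1.4000e-03, -5.0000e-04,  3.1198e+00]), array([ 0.0003,  0.0009, -0.0218])]) (array([-220.3,   65.8,  236.4]), [array([ 1.4000e-03, -5.0000e-04,  3.1198e+00]), array([ 0.0003,  0.0009, -0.0218])])
```

```bash
python3 -m inch '[[-55,16,20,0,0,-0.02],[-110,32,45,0,0,-0.02],[-165,49,70,0,0,-0.02],[-220,66,100,0,0,-0.02],[-220,66,111,0,0,-0.02],[-220,66,111,0,0,-0.02],[-220,66,111,0,0,-0.02],[-220,66,111,0,0,-0.02]]' 1
python3 - <<'E'
from h import *
from station import camera,camera_params,telemetry
s=telemetry.sense();c=camera_params("wrist"); p,d=camera("wrist"); np.savez("w2.npz",p=p,d=d,**c); cv2.imwrite("pics/w2.png",p[:,:,::-1])
w,h=cloud("w2.npz",(0,0,640,400)); y=(h[:,0]>20)&(h[:,0]<36)&(h[:,1]>120)&(np.hypot(w[:,0]-.433,w[:,1]+.023)<.05)
t=w[y&(w[:,2]>.105)]; print("gtop",len(t),np.median(t[:,2]),rect(t))
print(to_tool(s,(.4325,-.0232,.065),np.radians(92)))
E
```

```text
t: 2.52
tool_pos: [0.4328, -0.0246, 0.1909]
eef_rot: [-2.255, 2.185, -0.0]
ft_force: [-0.8, -0.2, 0.4]
finger_gap: 0.0855
gtop 1089 0.10937444918190056 ((433.5, -25.1), (34.4, 87.4), 6.9)
(array([ -1.3,   0.4, 125.9]), [array([9.0000e-04, 1.2000e-03, 3.1382e+00]), array([-0.0008,  0.0006, -0.0034])])
```

View pics/w2.png

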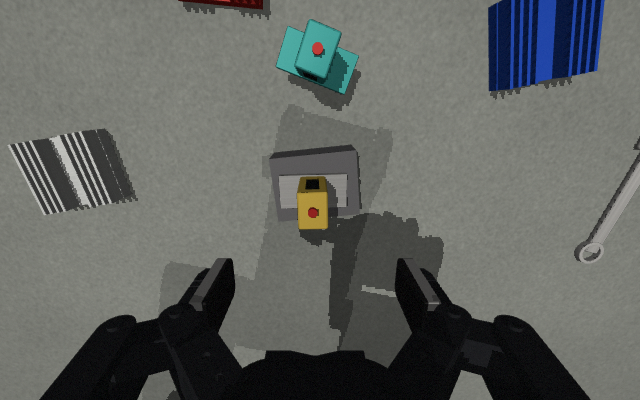

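```bash
python3 -m inch '[[-1,0,40,0,0,-0.003],[-1,0,80,0,0,-0.003],[-1,0,110,0,0,-0.003],[-1,0,126,0,0,-0.003],[-1,0,126,0,0,-0.003],[-1,0,126,0,0,-0.003],[-1,0,126,0,0,-0.003]]' 1 && python3 -m inch '[[0,0,0,0,0,0],[0,0,0,0,0,0],[0,0,0,0,0,0],[0,0,0,0,0,0],[0,0,0,0,0,0],[0,0,0,0,0,0],[0,0,0,0,0,0],[0,0,0,0,0,0]]' -1 60
```

```text
t: 3.45
tool_pos: [0.4331, -0.0235, 0.0656]
eef_rot: [-2.258, 2.181, -0.002]
ft_force: [-0.0, 0.0, 0.6]
finger_gap: 0.0854
t: 4.45
tool_pos: [0.4332, -0.0235, 0.0658]
eef_rot: [-2.258, 2.181, -0.002]
ft_force: [-1.4, -0.1, 5.0]
finger_gap: 0.0254
```

```bash
python3 - <<'E'
from h import *
from station import telemetry
s=telemetry.sense()
print(to_tool(s,(.587,-.244,.16),np.radians(103.6)))
E
python3 -m inch '[[0,0,-20,0,0,0],[0,0,-50,0,0,0],[0,0,-80,0,0,0],[0,0,-95,0,0,0],[0,0,-95,0,0,0],[0,0,-95,0,0,0]]' && python3 - <<'E'
from h import *
from station import telemetry
print(to_tool(telemetry.sense(),(.587,-.244,.16),np.radians(103.6)))
E
```

```text
(array([ 225.7, -146.2,  -93.9]), [array([-1.0000e-04,  3.6000e-03,  2.9391e+00]), array([-2.400e-03, -1.000e-04, -2.025e-01])])
t: 5.2
tool_pos: [0.4326, -0.0234, 0.1601]
eef_rot: [-2.259, 2.182, -0.001]
ft_force: [0.2, -0.7, -2.3]
finger_gap: 0.0255
(array([ 2.258e+02, -1.466e+02,  2.000e-01]), [array([4.000e-04, 2.100e-03, 2.939e+00]), array([-0.0014,  0.0003, -0.2026])])
```

```bash
python3 -m inch '[[38,-24,0,0,0,-0.05],[75,-49,0,0,0,-0.1],[113,-73,0,0,0,-0.15],[151,-98,0,0,0,-0.2],[188,-122,0,0,0,-0.203],[226,-147,0,0,0,-0.203],[226,-147,0,0,0,-0.203],[226,-147,0,0,0,-0.203],[226,-147,0,0,0,-0.203],[226,-147,0,0,0,-0.203]]' && python3 - <<'E'
from h import *
from station import telemetry,camera,camera_params
s=telemetry.sense(); print(to_tool(s,(.587,-.244,.09),np.radians(103.6)))
o=[]
for n in ("wrist","side"):
    c=camera_params(n); p,d=camera(n); np.savez(f"{n}3.npz",p=p,d=d,**c); o.append(p)
cv2.imwrite("pics/m3.png",np.vstack([cv2.resize(o[0],(480,300)),cv2.resize(o[1][90:190,270:430],(480,300),interpolation=2)])[:,:,::-1])
E
```

```text
t: 6.45
tool_pos: [0.5872, -0.2435, 0.1603]
eef_rot: [-2.469, 1.941, -0.001]
ft_force: [0.2, -0.5, -2.9]
finger_gap: 0.0253
(array([ 0.4,  0.4, 70.3]), [array([-3.0000e-04, -2.2000e-03, -3.1405e+00]), array([-0.0014,  0.0002,  0.0011])])
```

View pics/m3.png

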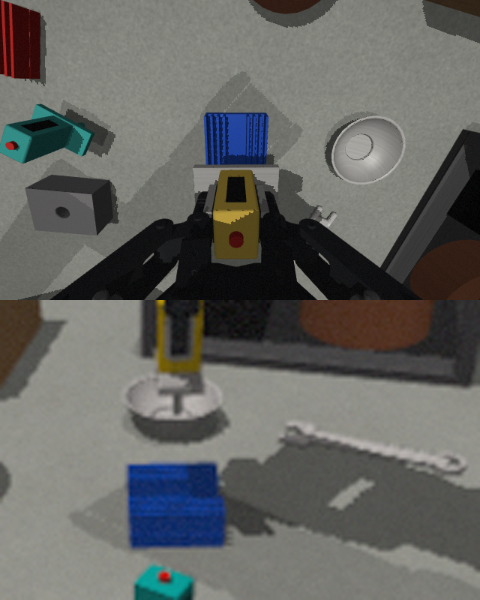

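```bash
python3 -m inch '[[0,0,25,0,0,0.001],[0,0,50,0,0,0.001],[0,0,70,0,0,0.001],[0,0,80,0,0,0.001],[0,0,85,0,0,0.001],[0,0,85,0,0,0.001],[0,0,85,0,0,0.001]]' && python3 -m inch '[[0,0,3,0,0,0],[0,0,6,0,0,0],[0,0,9,0,0,0],[0,0,12,0,0,0],[0,0,14,0,0,0],[0,0,16,0,0,0],[0,0,17,0,0,0],[0,0,17,0,0,0]]'
```

```text
t: 7.42
tool_pos: [0.5877, -0.2438, 0.0761]
eef_rot: [-2.468, 1.942, -0.003]
ft_force: [0.1, 0.0, -1.5]
finger_gap: 0.0252
t: 8.43
tool_pos: [0.5878, -0.2439, 0.0591]
eef_rot: [-2.468, 1.942, -0.003]
ft_force: [0.8, -1.3, 1.0]
finger_gap: 0.0257
```

```bash
python3 -m inch '[[0,0,1,0,0,0],[0,0,2,0,0,0],[0,0,3,0,0,0],[0,0,3.5,0,0,0],[0,0,3.5,0,0,0]]'; python3 -m inch '[[0,0,0.5,0,0,0],[0,0,1,0,0,0],[0,0,1,0,0,0]]'
```

```text
t: 9.05
tool_pos: [0.5879, -0.2439, 0.0559]
eef_rot: [-2.468, 1.942, -0.004]
ft_force: [-1.1, 0.1, 5.8]
finger_gap: 0.0254
t: 9.43
tool_pos: [0.5879, -0.2439, 0.0558]
eef_rot: [-2.468, 1.942, -0.004]
ft_force: [-3.1, 0.7, 12.1]
finger_gap: 0.0255
```

```bash
python3 -m inch '[[0,0,1,0,0,0],[0,0,2,0,0,0],[0,0,2,0,0,0],[0,0,2,0,0,0],[0,0,2,0,0,0],[0,0,2,0,0,0],[0,0,2,0,0,0],[0,0,2,0,0,0],[0,0,2,0,0,0],[0,0,2,0,0,0],[0,0,2,0,0,0],[0,0,2,0,0,0]]' && python3 - <<'E'
from h import *
from station import camera,camera_params
o=[]
for n in ("wrist","side"):
    p,d=camera(n); o.append(p)
cv2.imwrite("pics/m4.png",np.vstack([cv2.resize(o[0],(480,300)),cv2.resize(o[1][100:190,260:404],(480,300),interpolation=2)])[:,:,::-1])
E
```

```text
t: 10.92
tool_pos: [0.588, -0.244, 0.0558]
eef_rot: [-2.468, 1.942, -0.006]
ft_force: [-6.4, 3.3, 22.5]
finger_gap: 0.0253
```

View pics/m4.png

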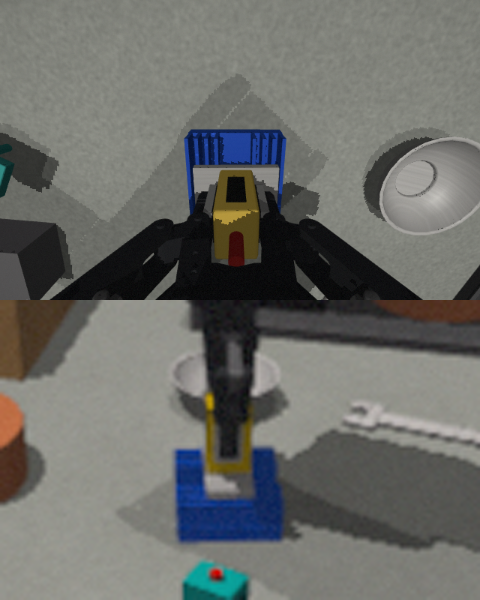

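```bash
python3 -m inch '[[0,0,0,0,0,0],[0,0,0,0,0,0]]' && python3 -m inch '[[0,0,0,0,0,0],[0,0,0,0,0,0],[0,0,0,0,0,0],[0,0,0,0,0,0],[0,0,0,0,0,0],[0,0,0,0,0,0],[0,0,0,0,0,0]]' 1 && python3 -m inch '[[0,0,-5,0,0,0],[0,0,-20,0,0,0],[0,0,-50,0,0,0],[0,0,-90,0,0,0],[0,0,-140,0,0,0],[0,10,-180,0,0,0],[0,50,-180,0,0,0],[0,100,-180,0,0,0],[0,120,-180,0,0,0],[0,120,-180,0,0,0],[0,120,-180,0,0,0]]' && python3 - <<'E'
from h import *
from station import camera,camera_params
c=camera_params("wrist"); p,d=camera("wrist"); np.savez("w5.npz",p=p,d=d,**c); q,_=camera("side")
t,dt=camera("top")
cv2.imwrite("pics/m5.png",np.vstack([cv2.resize(p,(480,300)),cv2.resize(q[100:190,260:404],(480,300),interpolation=2)])[:,:,::-1])
w,h=cloud("w5.npz",(0,0,640,400)); n=np.hypot(w[:,0]-.587,w[:,1]+.244)<.07
B=n&(h[:,0]>105)&(h[:,0]<130)&(h[:,1]>110)&(abs(w[:,2]-.034)<.004); print("fins",rect(w[B]))
F=n&(h[:,1]<50)&(abs(w[:,2]-.042)<.005); print("foot",np.median(w[F,2]),rect(w[F]))
Y=n&(h[:,0]>20)&(h[:,0]<36)&(h[:,1]>120)&(w[:,2]>.094); print("top",np.median(w[Y,2]),rect(w[Y]))
P=n&((h[:,0]<8)|(h[:,0]>172))&(h[:,1]>120); print("pin max z",np.percentile(w[P,2],98) if P.any() else 0)
E
```

```text
t: 11.28
tool_pos: [0.5879, -0.2439, 0.0559]
eef_rot: [-2.468, 1.942, -0.006]
ft_force: [-1.5, 1.6, 5.7]
finger_gap: 0.0253
t: 12.15
tool_pos: [0.5879, -0.2439, 0.0559]
eef_rot: [-2.468, 1.942, -0.006]
ft_force: [0.0, -0.3, -0.3]
finger_gap: 0.0854
t: 13.52
tool_pos: [0.4715, -0.272, 0.2358]
eef_rot: [-2.468, 1.941, -0.007]
ft_force: [-0.2, 0.3, 0.0]
finger_gap: 0.0856
fins ((586.9, -243.4), (79.6, 82.2), 13.3)
foot 0.041492509001525096 ((587.0, -244.2), (35.9, 69.7), 14.2)
top 0.09943321978502442 ((578.2, -246.3), (52.4, 25.0), 14.6)
pin max z 0.17115946917962194
```

View pics/m5.png

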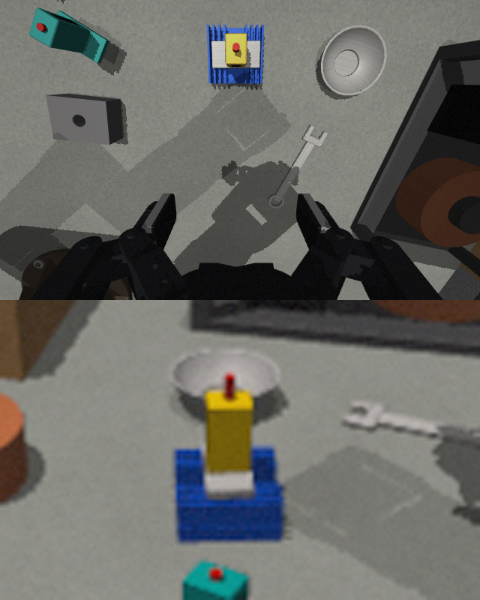

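The gauge stands upright and centred across the middle channel. Its foot top is at 41.5 mm (42 mm expected), the red pin is up, and the sink hasn't moved.

```bash
python3 -c "
from station import sign_off
print(sign_off())"
```

```text
the job is handed in; nothing more can be done
None
```

The yellow gauge is standing on the blue heat sink, foot across the middle channel, probe in the channel and red pin raised. I took it from the stand, lowered it in, pressed to about 22 N for over a second, let go and backed the arm away. I handed the job in at about 13.7 s of the 38 s allowed.

**Last checks:**
- **Foot:** its top measured 41.5 mm high against 42 mm expected, so it sits flat. Its centre is within about 1 mm of the sink's, and its angle is within 1°.
- **Sink:** the blue heat sink measured within 0.5 mm and 0.5° of where it started. I did not re-measure the other two heat sinks, but the arm went nowhere near them.
- **Gripper:** it was open and clear, with no force on the wrist.

**Checks that failed or disagreed:** the script's pin height (171 mm) came out wrong, probably from stray edge depths, so the pin is confirmed only by eye in the side and wrist pictures. The gauge-top rectangle (52 x 25 mm, about 9 mm off centre) also disagreed, probably because of depth noise at the edges. I relied on the foot measurement instead.

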